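# Book a delivery in with the scanner and load the inspection dish

### The job

Book this delivery in for microscope inspection: take the barcode scanner and, from about 10 cm away and roughly square-on, hold its beam steady on the middle of each label for well over a second: every labelled grey box that is there, from your left to your right as you face the bench, then the white cup, then the carrier plate of the black dish; then put the scanner back home in its cradle. Next pour all the balls from the cup into the black dish, never touching a ball with the fingers, and stand the emptied cup and all the boxes, lids up, in the low white tray. Leave the other things on the bench where they are.

Things in the scene. Friction and masses are not known exactly. Their poses are not given: they have to be found in the camera images.
- box_a_mid (a point): closed grey membrane box, the left one of the row (left is larger y; two or three are there, an absent one is None): 50 x 50 x 25 mm high, 60 g, label on its lid. Point: its centre, half-way up. Axes: z up, x towards its clasp
- box_a_label (a point): centre of the paper barcode label (26 x 40 mm) lying flat on the lid of the left box, 26 mm above its foot. Axes: z straight up out of the label
- box_b_mid (a point): closed grey membrane box, the middle one of the row (left is larger y; two or three are there, an absent one is None): 50 x 50 x 25 mm high, 60 g, label on its lid. Point: its centre, half-way up. Axes: z up, x towards its clasp
- box_b_label (a point): centre of the paper barcode label (26 x 40 mm) lying flat on the lid of the middle box, 26 mm above its foot. Axes: z straight up out of the label
- box_c_mid (a point): closed grey membrane box, the right one of the row (left is larger y; two or three are there, an absent one is None): 50 x 50 x 25 mm high, 60 g, label on its lid. Point: its centre, half-way up. Axes: z up, x towards its clasp
- box_c_label (a point): centre of the paper barcode label (26 x 40 mm) lying flat on the lid of the right box, 26 mm above its foot. Axes: z straight up out of the label
- cup_mid (a point): white plastic sample cup, to the right of the boxes: open, round, 70 mm high, outside diameter 51 mm at the foot, 61 mm near the top, 63 mm over the 6 mm rim bead, wall 3 mm, floor 4 mm, 45 g, four to seven balls in it. Point: on its axis, half-way up (35 mm above its foot). Axes: z up to the mouth, x towards its label
- cup_label (a point): centre of the paper barcode label (30 mm wide, 26 mm high) on the outside wall of the cup, 36 mm above its foot. Axes: x straight out of the label (level), z up. It faces roughly away from the robot at the start
- ball_1_center (a point): steel bearing ball, diameter 14 mm, 11 g, free to roll; starts in the cup, or is absent (None). Point: its centre
- ball_2_center (a point): steel bearing ball, diameter 14 mm, 11 g, free to roll; starts in the cup, or is absent (None). Point: its centre
- ball_3_center (a point): steel bearing ball, diameter 14 mm, 11 g, free to roll; starts in the cup, or is absent (None). Point: its centre
- ball_4_center (a point): steel bearing ball, diameter 14 mm, 11 g, free to roll; starts in the cup, or is absent (None). Point: its centre
- ball_5_center (a point): steel bearing ball, diameter 14 mm, 11 g, free to roll; starts in the cup, or is absent (None). Point: its centre
- ball_6_center (a point): steel bearing ball, diameter 14 mm, 11 g, free to roll; starts in the cup, or is absent (None). Point: its centre
- ball_7_center (a point): steel bearing ball, diameter 14 mm, 11 g, free to roll; starts in the cup, or is absent (None). Point: its centre
- dish_floor (a point): round black open dish, fixed on an aluminium carrier plate (185 x 130 x 6 mm) on the bench: outside diameter 120 mm at the rim, inside 106 mm at the floor and 114 mm at the rim, rim 38 mm above the bench. Point: centre of its inner floor, 9 mm above the bench. Axes: z up, x level towards the plate's label
- carrier_label (a point): centre of the paper barcode label (26 mm along x, 44 mm along y) lying flat on the carrier plate beside the dish, 90 mm along x from the dish's centre, 7 mm above the bench. Axes: z straight up out of the label, x away from the dish
- scanner_handle (a point): handle of the grey gun-type barcode scanner (180 g), resting head down in its cradle, handle straight up: 34 mm deep (x), 30 mm thick (y: take it across these), top end 40 mm above this point. Head below: 74 mm long, 50 wide, 36 thick, nose sloping 20 degrees down. Point: best grip, 82 mm above and 14 mm behind the head's centre. Axes: z up along the handle, x forwards
- scanner_window (a point): centre of the dark reading window on the front of the scanner's head. Its own x axis is the beam: straight out of the window, 20 degrees below level when the handle stands upright; y across the head. In the axes of the handle point it lies 52.5 mm along x and 96 mm below.
- cradle_seat (a point): black charging cradle of the scanner, fixed: a floor sloping 20 degrees, two low cheeks (6 mm free on either side of the head), a front stop against which the head slides down; open above and behind. Point: where the handle point lies when the scanner is home (124 mm above the bench, the head's centre at 42 mm). Axes: as the handle point's when home
- tray_in (a point): low white tray, fixed to the bench: inside 142 mm along x and 292 mm along y, floor 4 mm thick, rim 12 mm above the bench. Point: centre of its inner floor. Axes: z up, y along its length
- tweezers: bystander: steel tweezers 130 mm long, lying flat, 8 mm high. Origin at the middle, underside.
- petri: bystander: closed glass dish, diameter 84 mm, 16 mm high. Origin at the centre of its underside.
- mouse: bystander: black computer mouse, about 75 mm long, 32 mm high. Origin at the underside.
There are look-alikes about, which are no part of the job. Leave any orange look-alike of the part that bears box_c_mid alone.

How it is judged (in metres and radians):
On the way, in this order (a step that is already met when the one before it is completed fails the run):
1. the scanner's beam is held steady on the label of the left box (x of box_a_label in the frame of scanner_window between 0.05 and 0.16 m and y of box_a_label in the frame of scanner_window between -0.012 and 0.012 m and z of box_a_label in the frame of scanner_window between -0.012 and 0.012 m and z of scanner_window in the frame of box_a_label above 0.02 m and angle between the x axis of scanner_window and the z axis of box_a_label, either way round below 0.9 rad), for 1 s.
2. the scanner's beam is held steady on the label of the middle box (x of box_b_label in the frame of scanner_window between 0.05 and 0.16 m and y of box_b_label in the frame of scanner_window between -0.012 and 0.012 m and z of box_b_label in the frame of scanner_window between -0.012 and 0.012 m and z of scanner_window in the frame of box_b_label above 0.02 m and angle between the x axis of scanner_window and the z axis of box_b_label, either way round below 0.9 rad), for 1 s.
3. the scanner's beam is held steady on the label of the right box (x of box_c_label in the frame of scanner_window between 0.05 and 0.16 m and y of box_c_label in the frame of scanner_window between -0.012 and 0.012 m and z of box_c_label in the frame of scanner_window between -0.012 and 0.012 m and z of scanner_window in the frame of box_c_label above 0.02 m and angle between the x axis of scanner_window and the z axis of box_c_label, either way round below 0.9 rad), for 1 s.
4. the scanner's beam is held steady on the label of the cup (x of cup_label in the frame of scanner_window between 0.05 and 0.16 m and y of cup_label in the frame of scanner_window between -0.012 and 0.012 m and z of cup_label in the frame of scanner_window between -0.012 and 0.012 m and x of scanner_window in the frame of cup_label above 0.02 m and angle between the x axis of scanner_window and the x axis of cup_label, either way round below 0.9 rad), for 1 s.
5. the scanner's beam is held steady on the label of the dish's carrier plate (x of carrier_label in the frame of scanner_window between 0.05 and 0.16 m and y of carrier_label in the frame of scanner_window between -0.012 and 0.012 m and z of carrier_label in the frame of scanner_window between -0.012 and 0.012 m and z of scanner_window in the frame of carrier_label above 0.02 m and angle between the x axis of scanner_window and the z axis of carrier_label, either way round below 0.9 rad), for 1 s.
6. the scanner is home in its cradle and let go (distance between scanner_handle and cradle_seat below 0.015 m and angle between scanner_handle's own z axis and vertical below 0.12 rad and angle between the x axis of scanner_handle and the x axis of cradle_seat, either way round below 0.15 rad and linear speed of scanner below 0.02 m/s and contact force between scanner and the fingers below 0.1 N), for 0.2 s.
At the end, for the whole second after the job is handed in: Every ball lies at rest in the black dish (within 54 mm of its axis, below the rim); cup and boxes stand at rest, upright within 0.08 rad, on the white tray's floor; the scanner is home and let go (handle within 15 mm of its place, upright within 0.12 rad, facing forwards within 0.15 rad) (all of step 6 and horizontal distance between each of ball_1_center, ball_2_center, ball_3_center, ball_4_center, ball_5_center, ball_6_center, ball_7_center and dish_floor below 0.054 m and height (world z) of each of ball_1_center, ball_2_center, ball_3_center, ball_4_center, ball_5_center, ball_6_center, ball_7_center below 0.038 m and linear speed of each of ball_1, ball_2, ball_3, ball_4, ball_5, ball_6, ball_7 below 0.05 m/s and x of box_a_mid in the frame of tray_in between -0.055 and 0.055 m and y of box_a_mid in the frame of tray_in between -0.13 and 0.13 m and angle between each of box_a_mid, box_b_mid, box_c_mid, cup_mid's own z axis and vertical below 0.08 rad and height (world z) of each of box_a_mid, box_b_mid, box_c_mid below 0.021 m and linear speed of each of box_a, box_b, box_c, cup below 0.02 m/s and x of box_b_mid in the frame of tray_in between -0.055 and 0.055 m and y of box_b_mid in the frame of tray_in between -0.13 and 0.13 m and x of box_c_mid in the frame of tray_in between -0.055 and 0.055 m and y of box_c_mid in the frame of tray_in between -0.13 and 0.13 m and x of cup_mid in the frame of tray_in between -0.05 and 0.05 m and y of cup_mid in the frame of tray_in between -0.124 and 0.124 m and height (world z) of cup_mid below 0.0435 m); the robot touches nothing.
It fails at once if a finger touches a ball (contact force between any of ball_1, ball_2, ball_3, ball_4, ball_5, ball_6, ball_7 and the fingers above 1 N).
It fails at once if a bystander is pushed more than 3 cm away (distance of any of tweezers, petri, mouse from where it was at the start of the episode above 0.03 m).
Of box_a, box_b, box_c only 2 to 3 are there at a start; the rules pass over those that are not, and their reading is None.
Of ball_1, ball_2, ball_3, ball_4, ball_5, ball_6, ball_7 only 4 to 7 are there at a start; the rules pass over those that are not, and their reading is None.
At some moment in a run one of box_a, box_b, box_c may be knocked a few centimetres aside while the robot is not near it.
It also fails if it takes over 192 s, if anything falls off the work surface, if the arm or the gripper's body presses on something with over 40 N, if the wrist force passes 120 N, or if a joint passes its speed limit or range.

### The arm

A 6-joint arm with a two-finger parallel gripper is mounted at the origin on the work surface. World frame = base frame: x ahead of the robot, y to its left, z up, the work surface at z = 0. Lengths are in mm, angles in rad, forces in N, time in s.
With the tool pointing down it reaches from about 300 to 775 mm from the base axis. Payload 14.6 kg.
Tool frame: the origin (TCP) lies on the centre line of the jaws, within the pads' length; the fingertips stand 19 mm ahead of it and the grasp point (between the pads) is the TCP (bot.tip_reach is the distance from the TCP to the fingertips, in mm); y points along the fingers, x is the direction in which the jaws open and shut, and the axes are right-handed (so a half turn about y gives the same grasp; the last joint's range is limited). The gripper opens to 85 mm and grips with 20 to 120 N. Pads are 22 mm wide; open, the fingers measure 114 mm over their backs; the gripper's body (76 mm by 85 mm) begins 54 mm behind the grasp point. The pads swing forward as they close: fully open they stand 13 mm farther back than shut.
Start: joints at [-1.356, 0.3, 1.521, -0, 1.321, -0.067], TCP at [152.94, -528.298, 250.281] pointing down, gripper open.
Joint ranges: [-3.03, 3.03], [-0.79, 2.21], [0.23, 2.52], [-1.04, 4.18], [0, 3.07], [-2.55, 2.55]. Speed limits (rad/s): [2.22, 2.22, 2.57, 3.14, 3.14, 3.14].

### API

Orientations are given as a unit quaternion [w, x, y, z].
In Python, from rig import bot gives the robot as it stands. Calls block until the motion is done:
- bot.move_to(position, orientation): joint-space move of the TCP to a pose.
- bot.servo_line(position, attitude=None, speed=150, until_force=None): straight line of the TCP; attitude=None keeps the orientation; speed is the mean speed in mm/s. With until_force (N) it stops when the force on the tool has changed by that much, and returns True; else False.
- bot.move_joints(angles): joint-space move.
- bot.move_gripper(opening, grip_force=None): finger opening in mm; grip_force is the grip in N (None keeps the last); returns when the fingers have stopped.
- bot.dwell(seconds).
- bot.ik(position, orientation): joint angles nearest the present ones, or None.
- bot.read_state(): the state.
- bot.read_camera(name): name is "scene" or "top" or "wrist"; returns a dict with "image" (384x512x3 uint8, blue, green, red), "depth" (384x512 float32, mm along the optical axis (not along the pixel's ray), 0 where there is no reading), "fovy" (degrees; the focal length in pixels is half the picture's height over the tangent of half this angle, whatever the lens; pixels are square), "cx", "cy" (the principal point, pixels), "eye" and "attitude" of the camera in the world; the wrist camera has in their place "mount" (4x4, takes a point from camera to tool coordinates, whose origin is the TCP and whose axes are the tool frame's). Camera axes: x right, y down, z forward; pixel columns grow to the right and rows downward; lengths in mm; the calibration is good to about 2 mm. A picture is of the moment at which its call begins: read the wrist's pose just before it.
A pose or a line that the arm cannot do raises bot.MotionError and nothing moves.
- bot.finish_job(): hands the job in, once; it reports no verdict.
The state is a dict: "clock": time; "joint_positions": joint angles; "qvel": joint speeds; "effort": joint torques, N m; "ee_pos": TCP position; "tool_rot": TCP orientation; "ft_force": force on the tool from outside, world axes, zero at the start; "moment": the same for the moment, N m; "grip_width": finger opening in mm.
Only numpy, scipy, OpenCV 4.12 (cv2) and the standard library are available. Lean on these libraries where they do the work, as an engineer would, in place of code of your own. Each camera call takes 0.05 s, during which the arm holds its last target. There are 200 camera calls.

## Working session

There is one attempt and no reset: what is moved stays moved. The work goes in short steps, each a Python script; the robot and the scene stay as the last script left them, time stands still between calls to the robot, and variables do not carry over. Pictures are saved under pics/ and viewed, about 12 in all and at most 16, crops included, and the job is handed in when it is done.

```bash
ls; mkdir -p pics; cat > h.py <<'E'
import numpy as np, cv2
from scipy.spatial.transform import Rotation as R
from rig import bot
def q2R(q): return R.from_quat([q[1],q[2],q[3],q[0]]).as_matrix()
def R2q(M): 
    x=R.from_matrix(M).as_quat(); return [float(x[3]),float(x[0]),float(x[1]),float(x[2])]
def cam(name):
    s=bot.read_state(); c=bot.read_camera(name)
    T=np.eye(4)
    if name=="wrist":
        W=np.eye(4); W[:3,:3]=q2R(s["tool_rot"]); W[:3,3]=s["ee_pos"]; T=W@np.array(c["mount"])
    else:
        a=np.array(c["attitude"]); T[:3,:3]=a if a.shape==(3,3) else q2R(a); T[:3,3]=c["eye"]
    c["T"]=T; c["f"]=192/np.tan(np.radians(c["fovy"])/2)
    d=c["depth"]; v,u=np.mgrid[:384,:512]
    P=np.stack([(u-c["cx"])/c["f"]*d,(v-c["cy"])/c["f"]*d,d],-1)
    c["P"]=P@T[:3,:3].T+T[:3,3]; c["P"][d<=0]=np.nan
    return c
E
python3 - <<'E'
from h import *
for n in ["scene","top","wrist"]:
    c=cam(n); np.savez(f"pics/{n}0.npz",**{k:c[k] for k in("image","depth","P","T","f","cx","cy")})
    cv2.imwrite(f"pics/{n}0.png",c["image"]); print(n,c["T"].round(3).tolist(),c["f"],c["cx"],c["cy"],{k:v for k,v in c.items() if k not in("image","depth","P","T")})
im=np.vstack([cv2.imread(f"pics/{n}0.png") for n in("scene","top")])
print(bot.read_state(),bot.tip_reach)
E
```

```text
pics
scene [[-0.093, 0.712, -0.695, 1193.338], [0.996, 0.072, -0.06, 65.491], [0.007, -0.698, -0.716, 759.691], [0.0, 0.0, 0.0, 1.0]] 375.50092345097477 257.34789385730335 192.29394620438808 {'fovy': 54.16286391854665, 'cx': 257.34789385730335, 'cy': 192.29394620438808, 'eye': array([1193.33801723,   65.49057915,  759.69100001]), 'attitude': array([-0.25622595,  0.62267591,  0.68579359, -0.27624287]), 'f': np.float64(375.50092345097477)}
top [[-0.002, -0.99, 0.144, 361.612], [-1.0, 0.004, 0.012, 9.021], [-0.013, -0.144, -0.99, 1387.14], [0.0, 0.0, 0.0, 1.0]] 461.7197462349112 251.40789626775774 192.70550089359318 {'fovy': 45.158664657306836, 'cx': 251.40789626775774, 'cy': 192.70550089359318, 'eye': array([ 361.61172405,    9.02127974, 1387.14017429]), 'attitude': array([ 0.05540012, -0.70421513,  0.7062967 , -0.04644192]), 'f': np.float64(461.7197462349112)}
wrist [[0.277, -0.913, -0.299, 229.709], [-0.961, -0.264, -0.086, -507.067], [-0.001, 0.311, -0.95, 373.296], [0.0, 0.0, 0.0, 1.0]] 273.76313235336727 254.73815682715482 190.82311982214537 {'fovy': 70.08674056843752, 'cx': 254.7
[... 404 characters left out ...]
t64(273.76313235336727)}
{'clock': 0.15, 'joint_positions': array([-1.35562855e+00,  3.00334615e-01,  1.52147902e+00,  1.93233199e-05,
        1.32070421e+00, -6.65933119e-02]), 'qvel': array([-0.00051989, -0.00126345, -0.00167103, -0.00095795,  0.00091202,
        0.00055564]), 'effort': array([ 6.28815396e-04, -5.43668497e+01, -3.61888611e+01, -3.21458538e-05,
        3.17929342e-03,  2.64567922e-05]), 'ee_pos': array([ 152.89305189, -528.13681014,  249.83935634]), 'tool_rot': array([ 0.56547129, -0.56503428,  0.42508369, -0.42459668]), 'ft_force': array([-0.09302729,  0.50454532,  0.34633076]), 'moment': array([ 0.00853113,  0.01032512, -0.02771084]), 'grip_width': 85.46199660193713} 19.0
```

View pics/top0.png

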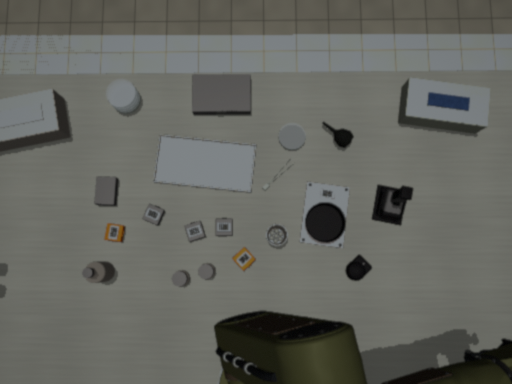

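View pics/scene0.png

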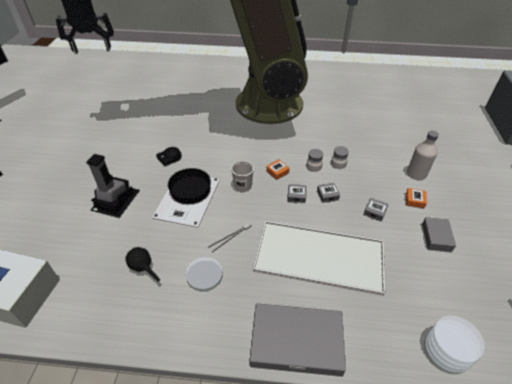

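```bash
python3 - <<'E'
import numpy as np,cv2
t=np.load("pics/top0.npz"); s=np.load("pics/scene0.npz")
a=cv2.resize(t["image"][120:290,80:430],(800,388),interpolation=cv2.INTER_CUBIC)
b=cv2.resize(s["image"][145:232,75:410],(800,208),interpolation=cv2.INTER_CUBIC)
cv2.imwrite("pics/c1.png",np.vstack([a,b]))
P=t["P"]; z=P[...,2]
print("bench z",np.nanmedian(z[260:300,100:200]),np.nanmedian(z[100:130,150:300]))
z0=np.nanmedian(z)
m=((z>12)&(np.nan_to_num(P[...,0])>150)).astype(np.uint8); m[:110]=0; m[310:]=0
n,l,st,ce=cv2.connectedComponentsWithStats(m)
for i in range(1,n):
    if st[i,4]>20:
        q=P[l==i]; r=cv2.minAreaRect(q[q[:,2]>np.nanpercentile(q[:,2],90)-8][:,:2].astype(np.float32))
        print(ce[i].round(0),st[i,4],"mean",q.mean(0).round(0),"zmax",q[:,2].max().round(0),"rect",np.round(r[0]),np.round(r[1]),round(r[2]))
for p in [(154,214),(195,231),(224,227),(277,237),(325,222),(327,193),(405,193),(392,203),(205,163)]: print(p,P[p[1],p[0]].round(1))
E
```

```text
bench z -0.9164528895923922 -0.06986571990205448
[ 31. 127.] 2278 mean [751. 675.  75.] zmax 98.0 rect [766. 680.] [ 94. 175.] 11
[124. 111.] 27 mean [817. 416.  23.] zmax 33.0 rect [816. 417.] [ 4. 36.] 1
[220. 111.] 205 mean [811. 120.  27.] zmax 41.0 rect [811. 118.] [177.   7.] 90
[447. 119.] 1582 mean [ 772. -551.   65.] zmax 88.0 rect [ 784. -544.] [241.  50.] 82
[341. 135.] 339 mean [ 729. -241.   44.] zmax 64.0 rect [ 725. -250.] [44. 44.] 58
[292. 136.] 495 mean [736. -98.  16.] zmax 23.0 rect [736. -98.] [80. 82.] 89
[106. 190.] 604 mean [568. 462.  28.] zmax 39.0 rect [569. 464.] [61. 85.] 88
[393. 201.] 893 mean [ 526. -378.   77.] zmax 169.0 rect [ 539. -390.] [33. 36.] 78
[329. 220.] 295 mean [ 478. -202.   30.] zmax 43.0 rect [ 471. -189.] [116. 117.] 63
[153. 214.] 294 mean [497. 318.  23.] zmax 33.0 rect [497. 320.] [50. 50.] 65
[224. 227.] 291 mean [458. 107.  23.] zmax 33.0 rect [459. 107.] [51. 48.] 1
[195. 231.] 297 mean [447. 194.  23.] zmax 31.0 rect [448. 195.] [51. 50.] 16
[114. 232.] 305 mean [444. 433.  23.] zmax 31.0 rect [444. 433.] [53. 50.] 82
[277. 234.] 283 mean [435. -48.  40.] zmax 75.0 rect [433. -46.] [60. 60.] 90
[244. 258.] 299 mean [366.  49.  24.] zmax 33.0 rect [365.  50.] [50. 49.] 45
[358. 268.] 417 mean [ 337. -283.   23.] zmax 34.0 rect [ 336. -282.] [48. 63.] 43
[ 98. 271.] 551 mean [330. 450.  96.] zmax 154.0 rect [329. 462.] [26. 27.] 23
[206. 271.] 219 mean [331. 155.  49.] zmax 62.0 rect [330. 159.] [40. 40.] 0
[181. 278.] 233 mean [311. 229.  47.] zmax 59.0 rect [311. 233.] [40. 40.] 2
(154, 214) [496.8 315.9  23.5]
(195, 231) [445.9 193.   23.6]
(224, 227) [457.2 107.1  27.4]
(277, 237) [428.1 -49.3  13.7]
(325, 222) [ 472.7 -193.4    6.7]
(327, 193) [ 561.3 -202.7   -0.6]
(405, 193) [ 536.7 -384.7  165. ]
(392, 203) [ 523.3 -381.1   55.5]
(205, 163) [654.8 168.2   4. ]
```

View pics/c1.png

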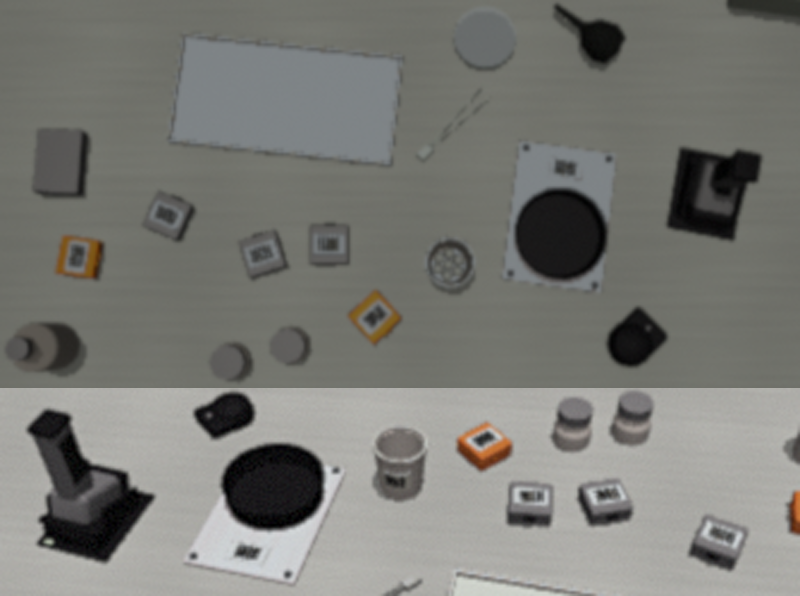

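```bash
cat >> h.py <<'E'
def down(yaw,pitch=0):
    "jaw axis x=(cos,sin,0); pitch tilts the tool pointing away from its +z side"
    c,s=np.cos(yaw),np.sin(yaw)
    x=np.array([c,s,0]); z=np.array([-s,c,0]); y=np.array([0,0,-1.])
    M=np.stack([x,y,z],1); return M@R.from_rotvec([pitch,0,0]).as_matrix()
def save(n,c):
    np.savez(f"pics/{n}.npz",**{k:c[k] for k in("image","depth","P","T","f","cx","cy")}); cv2.imwrite(f"pics/{n}.png",c["image"])
E
python3 - <<'E'
from h import *
ims=[]
for n,p in [("w1",(480,-375,290)),("w2",(480,-100,330)),("w3",(430,150,330))]:
    yaw=np.arctan2(p[1],p[0])*0.5-np.pi/2
    bot.move_to(p,R2q(down(yaw))); bot.dwell(0.2)
    c=cam("wrist"); save(n,c); ims.append(c["image"]); print(n,bot.read_state()["clock"],c["T"][:3,3].round())
s=np.load("pics/scene0.npz")["image"]
z=cv2.resize(s[155:200,225:260],None,fx=8.5,fy=8.5,interpolation=cv2.INTER_CUBIC)[:384]
b=np.zeros((384,512,3),np.uint8); b[:z.shape[0],:z.shape[1]]=z
m=np.vstack([np.hstack([ims[0],ims[1]]),np.hstack([ims[2],b])]); m=cv2.convertScaleAbs(m,alpha=1.4)
cv2.imwrite("pics/m2.png",cv2.resize(m,(800,600),interpolation=cv2.INTER_AREA))
E
```

```text
w1 1.7583 [ 555. -403.  413.]
w2 3.0833 [ 560. -110.  453.]
w3 4.3333 [509. 161. 453.]
```

View pics/m2.png

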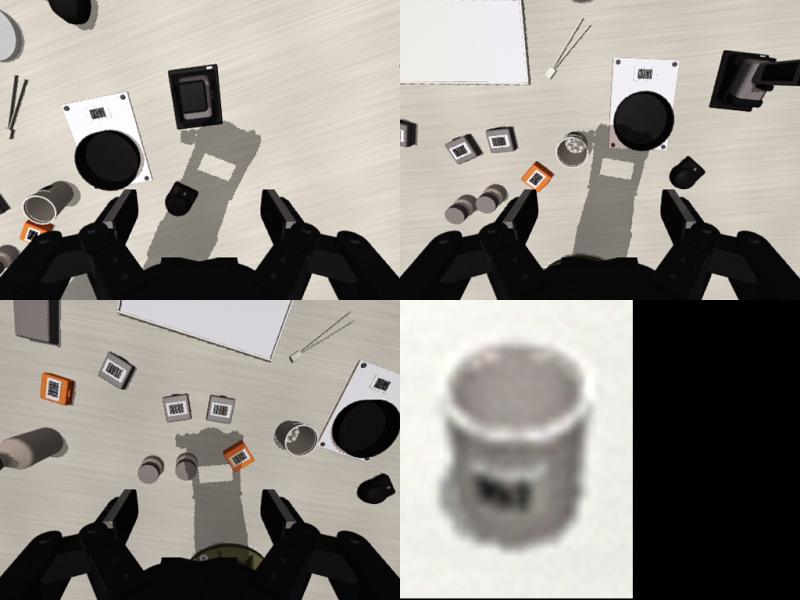

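```bash
python3 - <<'E'
import numpy as np,cv2
L={}
for n in("w1","w2","w3","scene0","top0"):
    t=np.load(f"pics/{n}.npz"); P=t["P"]; im=t["image"].astype(int); L[n]=(P,im)
def rect(q): r=cv2.minAreaRect(q[:,:2].astype(np.float32)); return np.round(r[0],1),np.round(r[1],1),round(r[2],1)
for n in("w1","w2","scene0"):
    P,im=L[n]; m=(np.hypot(P[...,0]-535,P[...,1]+385)<75)
    for a,b in((155,175),(110,150),(62,75),(45,60),(30,45),(15,30),(8,15)):
        q=P[m&(P[...,2]>a)&(P[...,2]<b)]
        if len(q)>8: print(n,(a,b),len(q),q.mean(0).round(1),rect(q), q.min(0).round(),q.max(0).round())
# plane fit & boxes in w3 : label = bright pixels at z~25
P,im=L["w3"]
for c in((497,319),(448,195),(459,107)):
    m=(np.hypot(P[...,0]-c[0],P[...,1]-c[1])<40)&(P[...,2]>19)
    q=P[m]; g=im.sum(2)
    w=m&(g>np.percentile(g[m],60)); sat=im.max(2)-im.min(2)
    print("box",len(q),rect(q),"ztop",np.median(q[:,2]).round(1))
    h=np.histogram(g[m],8); print(h[0],h[1].round())
for n in("w1","w2"):
    P,im=L[n]; 
    q=P[(np.hypot(P[...,0]-475,P[...,1]+195)<75)&(P[...,2]>30)&(P[...,2]<50)]; print(n,"rim",rect(q),q[:,2].mean(), cv2.minEnclosingCircle(q[:,:2].astype(np.float32)))
    q=P[(np.hypot(P[...,0]-433,P[...,1]+46)<50)&(P[...,2]>60)]
    if len(q)>5: print("cup",rect(q),q[:,2].max(),cv2.minEnclosingCircle(q[:,:2].astype(np.float32)))
    m=(np.hypot(P[...,0]-561,P[...,1]+202)<45)&(abs(P[...,2])<15)&(im.min(2)>150); print("plate bright",m.sum())
E
```

```text
w1 (155, 175) 1424 [ 540.  -389.5  163.4] (array([ 539.3, -389.1]), array([31.9, 36.1]), 78.0) [ 520. -408.  159.] [ 559. -371.  167.]
w1 (62, 75) 107 [ 541.6 -409.8   65.2] (array([ 546.6, -405. ]), array([39.7, 19.7]), 30.9) [ 525. -415.   62.] [ 559. -386.   70.]
w1 (45, 60) 1084 [ 513.1 -385.6   51.1] (array([ 523.5, -385.7]), array([73.8, 81.4]), 77.6) [ 479. -426.   45.] [ 567. -350.   60.]
w1 (30, 45) 877 [ 544.1 -390.7   36.8] (array([ 529.8, -387.1]), array([74. , 83.5]), 78.3) [ 483. -431.   30.] [ 577. -344.   45.]
w1 (15, 30) 224 [ 527.  -396.    24.9] (array([ 530. , -387.1]), array([72.5, 85.6]), 77.7) [ 481. -427.   15.] [ 578. -343.   30.]
w1 (8, 15) 24 [ 522.5 -398.8   11.6] (array([ 516. , -399.8]), array([ 52.5, 115.7]), 40.5) [ 480. -430.    8.] [ 571. -350.   15.]
w2 (155, 175) 27 [ 529.7 -371.3  157.7] (array([ 530.1, -371.3]), array([2.6, 9.9]), 89.0) [ 525. -373.  155.] [ 535. -370.  160.]
w2 (110, 150) 942 [ 540.4 -374.9  131. ] (array([ 537.3, -379.3]), array([37. , 18.8]), 11.5) [ 521. -392.  110.] [ 557. -370.  150.]
w2 (62, 75) 366 [ 542.9 -372.8   67.5] 
[... 1952 characters left out ...]
), 84.7) ztop 385.6
[16598   617   207   352   388   122    53   151] [  0.  61. 123. 184. 246. 307. 368. 430. 491.]
w1 rim (array([ 472.1, -188.7]), array([118.9, 118.3]), 40.7) 35.61644087871815 ((471.6621398925781, -188.11502075195312), 60.32343292236328)
cup (array([434.4, -45.6]), array([62.2, 62.4]), 5.2) 71.35211264450732 ((434.20703125, -44.82539367675781), 32.76707458496094)
plate bright 2058
w2 rim (array([ 471.4, -188.4]), array([118.1, 117.9]), 84.5) 36.25692646429872 ((471.26165771484375, -188.21038818359375), 59.90127182006836)
cup (array([442.9, -46. ]), array([60.9, 79.9]), 81.2) 390.05750125884595 ((443.2145690917969, -45.95812225341797), 40.41325759887695)
plate bright 1964
```

```bash
cat >> h.py <<'E'
def label_near(c,xy,r=24,zlo=15,zhi=40,thr=340):
    "paper label: bright/unsaturated pixels round xy at the lid's height -> centre"
    P=c["P"]; im=c["image"].astype(int); g=im.sum(2)
    m=(np.hypot(P[...,0]-xy[0],P[...,1]-xy[1])<r)&(P[...,2]>zlo)&(P[...,2]<zhi)&(g>thr)
    q=P[m]
    if len(q)<6: return None
    rr=cv2.minAreaRect(q[:,:2].astype(np.float32)); return np.round(rr[0],1),np.round(rr[1],1),round(rr[2]),len(q)
def boxes_top(c):
    "grey box tops from a camera's depth and colour"
    P=c["P"]; im=c["image"].astype(int); hsv=cv2.cvtColor(c["image"],cv2.COLOR_BGR2HSV)
    m=((P[...,2]>16)&(P[...,2]<36)&(P[...,0]>300)&(P[...,0]<620)&(P[...,1]>20)&(P[...,1]<420)&(hsv[...,1]<90)).astype(np.uint8)
    n,l,st,ce=cv2.connectedComponentsWithStats(m); o=[]
    for i in range(1,n):
        q=P[l==i]; r=cv2.minAreaRect(q[:,:2].astype(np.float32))
        if 36<min(r[1])and max(r[1])<70: o.append((round(r[0][0]),round(r[0][1]),round(r[1][0]),round(r[1][1]),round(r[2])))
    return o
def scan_pose(label,hyaw,dep,dist=100):
    h=np.array([np.cos(hyaw),np.sin(hyaw),0]); up=np.array([0,0,1.]); t=np.radians(dep-20); d=np.radians(dep)
    X=np.cos(t)*h-np.sin(t)*up; Z=np.sin(t)*h+np.cos(t)*up; Y=np.cross(Z,X)
    b=np.cos(d)*h-np.sin(d)*up; M=np.stack([Y,-Z,-X],1)
    return np.array(label)-dist*b-M@np.array([0,96,-52.5]), M, b
E
python3 - <<'E'
from h import *
def ld(n):
    t=np.load(f"pics/{n}.npz"); return {k:t[k] for k in t}
for b in((499,321),(447,194),(458,107)):
    print("label",b,label_near(ld("w3"),b),label_near(ld("w2"),b),label_near(ld("w3"),b,thr=300))
# carrier label: dark bars near (561,-203)
for n in("w1","w2"):
    c=ld(n);P=c["P"];g=c["image"].astype(int).sum(2)
    m=(np.hypot(P[...,0]-555,P[...,1]+202)<26)&(abs(P[...,2]-6)<12)&(g<300); q=P[m]
    print("carrier",len(q),cv2.minAreaRect(q[:,:2].astype(np.float32)),q.mean(0))
print(boxes_top(cam("top")))
for nm,lab,hy,dep in[("a",(499,321,26),np.arctan2(321,499)+np.pi,65),("b",(447,194,26),np.arctan2(194,447)+np.pi,65),("c",(458,107,26),np.arctan2(107,458)+np.pi,65),("cup",(462,-47,36),np.radians(177),25),("car",(560,-202,7),np.arctan2(-202,560)+np.pi,65)]:
    for dd in(dep,dep-10,dep+10):
        p,M,b=scan_pose(lab,hy,dd); j=bot.ik(p,R2q(M)); print(nm,dd,p.round(),None if j is None else np.round(j,2))
print(bot.ik((539.3,-389.1,124),R2q(down(np.radians(-102)))))
E
```

```text
label (499, 321) (array([498.1, 321.1]), array([40.8, 26.7]), 67, 268) (array([491.8, 306. ]), array([ 8.4, 26.7]), 68, 66) (array([497.7, 320.6]), array([41.8, 27.9]), 66, 315)
label (447, 194) (array([447.6, 196.2]), array([27.3, 41.1]), 18, 236) (array([447.9, 196.6]), array([27.5, 42. ]), 18, 200) (array([450.9, 196.9]), array([36.2, 42.5]), 18, 372)
label (458, 107) (array([458.9, 109.2]), array([40.8, 26.9]), 89, 225) (array([459. , 109.8]), array([27.5, 41.1]), 1, 207) (array([461.3, 109. ]), array([40. , 44.7]), 16, 331)
carrier 209 ((560.5752563476562, -200.47906494140625), (27.872159957885742, 17.058467864990234), 84.2085189819336) [ 560.44581833 -200.59207973    6.48706295]
carrier 182 ((560.0429077148438, -200.3852081298828), (27.231264114379883, 17.53073501586914), 81.12554931640625) [ 559.983968   -200.72066137    6.76194892]
[(458, 107, 47, 48, 0)]
a 65 [509. 327. 222.] [0.49 0.18 1.91 0.22 0.27 1.3 ]
a 55 [537. 346. 217.] [0.5  0.29 1.72 0.08 0.53 1.44]
a 75 [480. 309. 221.] [ 0.48  0.1   2.09  1.65  0.08 -0.13]
b 65 [458. 199. 222.] [ 0.3  -0.06  2.17  0.3   0.26  1.21]
b 55 [489. 212. 217.] [0.32 0.06 2.   0.11 0.48 1.4 ]
b 75 [426. 185. 221.] [ 0.28 -0.16  2.34  1.53  0.11 -0.03]
c 65 [469. 110. 222.] [ 0.12 -0.11  2.21  0.31  0.27  1.19]
c 55 [502. 117. 217.] [0.13 0.02 2.04 0.12 0.48 1.39]
c 75 [436. 102. 221.] [ 0.09 -0.2   2.38  1.44  0.12  0.06]
cup 25 [596. -54. 178.] [-0.15  0.43  1.52  0.01  1.11  1.46]
cup 15 [619. -55. 153.] [-0.14  0.59  1.34 -0.01  1.3   1.48]
cup 35 [570. -53. 200.] [-0.17  0.28  1.69  0.04  0.91  1.44]
car 65 [ 571. -206.  203.] [-0.43  0.21  1.92  0.26  0.23  1.26]
car 55 [ 603. -217.  198.] [-0.42  0.31  1.73  0.09  0.49  1.43]
car 75 [ 539. -194.  202.] [-0.44  0.14  2.1   2.2   0.1  -0.69]
[-6.80068474e-01  6.70300171e-01  1.28011850e+00 -4.44089210e-16
  1.19117398e+00  1.10016736e+00]
```

```bash
python3 - <<'E'
from h import *
q=R2q(down(np.radians(-102)))
bot.move_to((539.3,-389.1,250),q)
bot.servo_line((539.3,-389.1,124),speed=120)
s=bot.read_state(); print(s["ee_pos"],s["ft_force"])
bot.move_gripper(26,60); s=bot.read_state(); print("grip",s["grip_width"],s["ft_force"],s["ee_pos"])
bot.servo_line((539.3,-389.1,300),speed=120)
bot.dwell(.3); s=bot.read_state(); print(s["clock"],s["grip_width"],s["ft_force"],s["ee_pos"])
c=cam("scene"); save("s1",c); w=cam("wrist"); save("w4",w); print(boxes_top(cam("top")),boxes_top(c))
a=cv2.resize(c["image"][40:230,20:250],None,fx=2,fy=2); b=cv2.resize(w["image"],(507,380))
o=cv2.convertScaleAbs(np.hstack([a,b]),alpha=1.5); cv2.imwrite("pics/m3.png",cv2.resize(o,(800,int(800*380/o.shape[1]))))
# pose of scanner in hand from depth
for nm,k in(("scene",c),("wrist",w)):
    P=k["P"]; m=(np.hypot(P[...,0]-535,P[...,1]+388)<70)&(P[...,2]>170)&(P[...,2]<262); v,u=np.nonzero(m); qq=P[m]
    print(nm,len(qq),qq.min(0).round(),qq.max(0).round() )
E
```

```text
[ 539.60109595 -389.32098819  124.94544912] [-0.38951696 -0.24528653  0.43687257]
grip 29.69308863288671 [-1.29480619  1.15753978  1.59077255] [ 539.24574786 -389.12648889  124.13405052]
10.05 29.793119631180293 [ 0.39869009 -0.03128266 -0.77480617] [ 539.27331318 -389.10486605  299.79700055]
[(498, 319, 51, 51, 67), (459, 107, 51, 48, 0), (448, 195, 52, 50, 17)] [(451, 198, 55, 50, 19), (461, 112, 54, 50, 0), (501, 323, 51, 51, 66)]
scene 804 [ 481. -414.  189.] [ 566. -348.  262.]
wrist 2500 [ 519. -418.  211.] [ 567. -363.  262.]
```

View pics/m3.png

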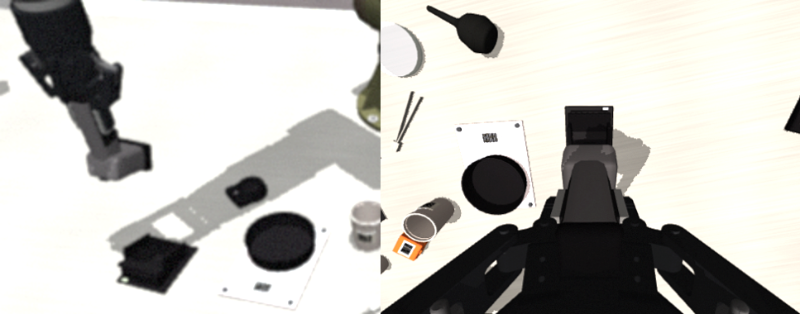

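```bash
python3 - <<'E'
from h import *
L=[(498,321),(447.5,196.3),(459,109.2)]
def loc(i):
    e=np.array(L[i])
    for n,off in(("top",(0,1.5)),("scene",(-2.5,-2.5))):
        for b in boxes_top(cam(n)):
            p=np.array(b[:2])+off
            if np.hypot(*(p-e))<55: return n,p,np.hypot(*(p-e)).round(1)
    return None,e,None
def aim(p): return scan_pose((p[0],p[1],26),np.arctan2(p[1],p[0])+np.pi,60)
for i in range(3):
    n,p,d=loc(i)
    if d is not None and d>5: L[i]=tuple(p)
    for k in range(3):
        T,M,b=aim(L[i])
        bot.move_to(T,R2q(M)); bot.dwell(1.7)
        s=bot.read_state(); n2,p2,d2=loc(i)
        W=s["ee_pos"]+q2R(s["tool_rot"])@[0,96,-52.5]
        print(i,"before",n,d,"after",n2,p2,d2,"clock",s["clock"].__round__(2),"win",W.round(1),"err",(s["ee_pos"]-T).round(1))
        if d2 is not None and d2>5: L[i]=tuple(p2)
        else: break
    if i==1: save("w5",cam("wrist"))
T,M,b=scan_pose((462,-47,36),np.radians(177),25)
bot.move_to(T+[0,0,110],R2q(M)); bot.servo_line(T,speed=150); bot.dwell(.3)
save("w6",cam("wrist"));c=cam("scene");save("s6",c);print(bot.read_state()["clock"])
w=cam("wrist")["image"]; w5=np.load("pics/w5.npz")["image"]
a=cv2.resize(c["image"][120:216,180:308],(512,384),interpolation=cv2.INTER_CUBIC)
cv2.imwrite("pics/m4.png",cv2.resize(cv2.convertScaleAbs(np.hstack([w5,a]),alpha=1.4),(800,300)))
E
```

```text
0 before top 1.1 after scene [498.5 320.5] 0.7 clock 14.53 win [540.1 348.1 112.6] err [0. 0. 0.]
1 before top 0.5 after scene [448.5 195.5] 1.3 clock 16.99 win [493.3 216.4 112.6] err [-0.  0. -0.]
2 before top 0.3 after scene [459.5 108.5] 0.9 clock 19.35 win [507.6 120.8 112.6] err [-0.  0. -0.]
21.6417
```

View pics/m4.png

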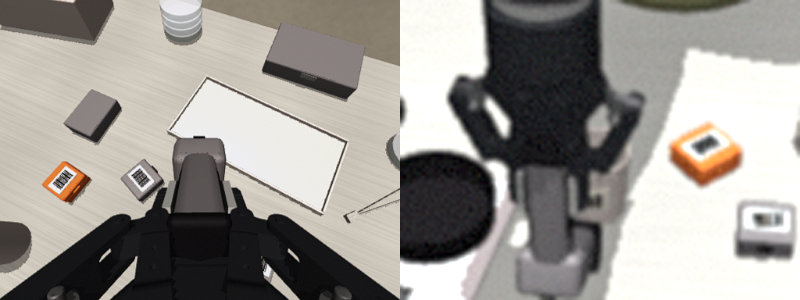

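```bash
python3 - <<'E'
from h import *
from scipy.spatial import cKDTree
from scipy.optimize import least_squares
bot.dwell(1.6)
def g(n,dz):
    P=np.load(f"pics/{n}.npz")["P"]-np.array([539.3,-389.1,124+dz]); P=P.reshape(-1,3); P=P[np.isfinite(P[:,0])]
    X=np.array([-.978,.208,0]);Y=np.array([-.208,-.978,0])
    return np.stack([P@X,P@Y,P[:,2]],1)
a=g("scene0",0); b=g("s1",176)
sel=lambda p,m:p[(p[:,0]>-40)&(p[:,0]<45)&(abs(p[:,1])<24-m)&(p[:,2]>-95)&(p[:,2]<-28-m)]
# target: s1 cloud; source: scene0 cloud, handle/head only (above the cheeks)
S=sel(a,0); S=S[(S[:,2]>-72)]; B=b[(abs(b[:,0])<70)&(abs(b[:,1])<45)&(b[:,2]>-130)&(b[:,2]<-15)]
t=cKDTree(B)
def f(v):
    Q=R.from_rotvec([v[3],v[2],0]).apply(S)+[v[0],0,v[1]]; return t.query(Q)[0]
r=least_squares(f,[0,0,0,0],loss="soft_l1",x_scale=[1,1,.02,.02],diff_step=1e-3); print(len(S),len(B),"resid0",np.median(f([0,0,0,0])),"dx dz pitch roll",r.x.round(3),np.median(r.fun))
# head pixels beside the cup pose: at s6
T,M,bb=scan_pose((462,-47,36),np.radians(177),25)
P=np.load("pics/s6.npz")["P"]; P=P[np.isfinite(P[...,0])]-T; H=np.stack([P@(-M[:,2]),P@M[:,0],P@(-M[:,1])],1)
t=cKDTree(H[(abs(H[:,0])<70)&(abs(H[:,1])<45)&(H[:,2]>-130)&(H[:,2]<-15)])
r=least_squares(f,[0,0,0,0],loss="soft_l1",x_scale=[1,1,.02,.02],diff_step=1e-3); print("resid0",np.median(f([0,0,0,0])),r.x.round(3),np.median(r.fun))
print(bot.read_state()["clock"])
E
```

```text
297 964 resid0 1.7169878404731762 dx dz pitch roll [-0.453 -0.942 -0.013  0.017] 1.5607603650930975
resid0 1.9731746560346362 [-1.803 -0.879 -0.009 -0.006] 1.9261588153245668
23.2917
```

```bash
python3 - <<'E'
from h import *
s=bot.read_state(); bot.servo_line(s["ee_pos"]+[20,0,110],speed=200)
T,M,b=scan_pose((560.2,-200.5,7),np.arctan2(-200.5,560.2)+np.pi,60)
bot.move_to(T+[0,0,40],R2q(M)); bot.servo_line(T); bot.dwell(1.7); s=bot.read_state(); print((s["ee_pos"]-T).round(1),s["clock"])
bot.servo_line(T+[0,0,90],speed=200)
q=R2q(down(np.radians(-102)))
bot.move_to((539.3,-389.1,260),q)
bot.servo_line((539.3,-389.1,160),speed=120)
hit=bot.servo_line((539.3,-389.1,124.2),speed=50,until_force=8)
s=bot.read_state(); print(hit,s["ee_pos"],s["ft_force"])
bot.move_gripper(85); bot.dwell(.4); s=bot.read_state(); print(s["ft_force"])
bot.servo_line((539.3,-389.1,270),speed=150); 
bot.move_to((400,-300,330),R2q(down(np.radians(-110)))); bot.dwell(.2)
c=cam("scene"); save("s7",c); t=cam("top"); print(bot.read_state()["clock"],boxes_top(t),boxes_top(c))
for k in(c,cam("wrist")):
    P=k["P"];m=(np.hypot(P[...,0]-539,P[...,1]+389)<60)&(P[...,2]>150)&(P[...,2]<180); qq=P[m]
    print(len(qq),qq[:,2].mean().round(1),cv2.minAreaRect(qq[:,:2].astype(np.float32)))
E
```

```text
[0. 0. 0.] 26.9833
True [ 539.08891407 -388.86762692  124.0431592 ] [-0.82352337  1.53290827  4.84697725]
[ 0.08788172 -0.18102012  0.18755642]
33.2583 [(498, 319, 50, 52, 70), (459, 107, 51, 48, 0), (448, 195, 52, 50, 18)] [(450, 199, 55, 50, 17), (463, 112, 54, 50, 1), (501, 323, 50, 56, 67)]
184 160.6 ((539.3748779296875, -386.3785095214844), (31.688310623168945, 39.01934051513672), 77.96514892578125)
1124 163.1 ((534.3740234375, -388.29949951171875), (32.23788070678711, 27.676054000854492), 77.02289581298828)
```

```bash
cat >> h.py <<'E'
def side(yaw,alpha,roll=0):
    "tool pointing along yaw, alpha(deg) below level, tool z up at roll 0; roll about tool y (deg)"
    return down(np.radians(yaw)-np.pi/2,np.radians(90-alpha))@R.from_rotvec([0,np.radians(roll),0]).as_matrix()
def pour_geom(M,A0):
    "M tool orientation, A0 cup axis in tool frame -> cup axis, tilt, lip offset from TCP (lowest rim point)"
    a=M@A0; dn=np.array([0,0,-1.]); r=dn-(dn@a)*a; r/=np.linalg.norm(r)
    return a,np.degrees(np.arccos(a[2])),33*a+30*r
E
python3 - <<'E'
from h import *
c=cam("top"); im=cv2.cvtColor(c["image"],cv2.COLOR_BGR2HSV); P=c["P"]
g=c["image"].astype(int).sum(2)
m=((im[...,2]>np.percentile(im[140:185,165:245,2],10)-8)&(im[...,1]<40)).astype(np.uint8); m[:125]=0;m[200:]=0;m[:,:140]=0;m[:,265:]=0
n,l,st,_=cv2.connectedComponentsWithStats(m); k=l[163,205]; q=P[(l==k)]; r=cv2.minAreaRect(q[:,:2].astype(np.float32)); print("tray top",r,q.mean(0))
s=np.load("pics/scene0.npz"); im=s["image"].astype(int).min(2); 
w=np.load("pics/w2.npz");
A=side(5,30)
print("cup grasp ik",[ (y,a,None if (j:=bot.ik((434.3,-45.3,40),R2q(side(y,a)))) is None else np.round(j,2)) for y in(-5,5,15) for a in(25,35)])
for y0 in (5,15):
  A0=side(y0,30).T@[0,0,1.]
  for ya in(-15,0,20):
    for al in(10,20):
      for sg in(1,-1):
        out=[]
        for ro in(0,60,90,110,130,150):
            M=side(ya,al,sg*ro); a,t,lip=pour_geom(M,A0)
            hd=a[:2]/np.linalg.norm(a[:2]); lipT=np.array([472,-188.5,72]); lipT[:2]-=18*hd
            T=lipT-lip; T[2]=max(T[2],100); j=bot.ik(T,R2q(M)); out.append((ro,round(t),a.round(1).tolist(),T.round().tolist(),None if j is None else np.round(j,1).tolist()))
        if y0==5 and al==20: print(ya,al,sg,*out[2:],sep="\n ")
E
```

```text
tray top ((653.4180297851562, 168.7057647705078), (287.84246826171875, 135.95648193359375), 83.0003890991211) [nan nan nan]
cup grasp ik [(-5, 25, array([-0.28,  0.54,  2.49,  2.94,  1.02, -1.55])), (-5, 35, array([-0.26,  0.4 ,  2.46,  2.92,  0.69, -1.5 ])), (5, 25, array([-0.42,  0.54,  2.47,  2.6 ,  1.02, -1.5 ])), (5, 35, array([-0.38,  0.41,  2.45,  2.54,  0.71, -1.38])), (15, 25, array([-0.54,  0.55,  2.43,  2.28,  1.02, -1.43])), (15, 35, array([-0.48,  0.42,  2.41,  2.19,  0.75, -1.27]))]
-15
 20
 1
 (90, 80, [-0.7, -0.7, 0.2], [510.0, -148.0, 100.0], [-0.4, 0.4, 2.3, 3.0, 0.8, 0.1])
 (110, 96, [-0.8, -0.6, -0.1], [508.0, -158.0, 105.0], [-0.4, 0.4, 2.3, 2.9, 0.8, 0.4])
 (130, 111, [-0.8, -0.5, -0.4], [505.0, -169.0, 112.0], [-0.5, 0.4, 2.3, 2.9, 0.8, 0.8])
 (150, 122, [-0.8, -0.2, -0.5], [501.0, -180.0, 115.0], [-0.5, 0.4, 2.3, 2.8, 0.8, 1.2])
-15
 20
 -1
 (90, 80, [-0.2, 1.0, 0.2], [485.0, -243.0, 100.0], None)
 (110, 96, [-0.3, 0.9, -0.1], [488.0, -233.0, 105.0], None)
 (130, 111, [-0.5, 0.8, -0.4], [491.0, -222.0, 112.0], None)
 (150, 122, [-0.6, 0.6, -0.5], [493.0, -210.
[... 622 characters left out ...]
], [498.0, -204.0, 115.0], [-0.7, 0.4, 2.2, 2.2, 0.9, 2.5])
20
 20
 1
 (90, 80, [-0.1, -1.0, 0.2], [480.0, -133.0, 100.0], [-0.7, 0.5, 2.2, 1.9, 1.1, 0.5])
 (110, 96, [-0.3, -1.0, -0.1], [484.0, -143.0, 105.0], [-0.7, 0.5, 2.2, 1.8, 1.0, 0.8])
 (130, 111, [-0.4, -0.8, -0.4], [488.0, -154.0, 112.0], [-0.8, 0.5, 2.2, 1.8, 1.0, 1.2])
 (150, 122, [-0.5, -0.7, -0.5], [491.0, -165.0, 115.0], [-0.8, 0.5, 2.2, 1.8, 1.1, 1.6])
20
 20
 -1
 (90, 80, [-0.7, 0.7, 0.2], [514.0, -225.0, 100.0], [-0.8, 0.6, 2.0, 1.7, 1.1, -2.5])
 (110, 96, [-0.8, 0.6, -0.1], [511.0, -216.0, 105.0], None)
 (130, 111, [-0.8, 0.4, -0.4], [507.0, -205.0, 112.0], None)
 (150, 122, [-0.8, 0.2, -0.5], [501.0, -194.0, 115.0], None)
```

```bash
python3 - <<'E'
from h import *
M=side(15,30); q=R2q(M); X=np.array([434.3,-45.3])
bot.move_gripper(85); bot.move_to((*X,190),q); print(np.round(bot.read_state()["joint_positions"],2))
bot.servo_line((*X,40),speed=100); s=bot.read_state(); print(s["ft_force"].round(1),s["ee_pos"].round(1))
bot.move_gripper(50,35); s=bot.read_state(); print("grip",s["grip_width"],s["ft_force"].round(1))
assert s["grip_width"]>53
bot.servo_line((*X,150),speed=80); bot.dwell(.2); s=bot.read_state(); print(s["clock"],s["grip_width"],s["ft_force"].round(2))
w=cam("wrist"); c=cam("scene"); save("w8",w)
a=cv2.resize(c["image"][100:228,150:321],(512,384),interpolation=cv2.INTER_CUBIC)
cv2.imwrite("pics/m5.png",cv2.resize(cv2.convertScaleAbs(np.hstack([w["image"],a]),alpha=1.4),(800,300)))
E
```

```text
[-0.51 -0.07  2.41  1.69  0.66 -0.61]
[-0.6 -0.3  0.2] [434.5 -45.4  40.4]
grip 57.76994009484832 [-3.2 -0.4  5.5]
38.9083 57.9042952461635 [-0.76 -0.21 -1.36]
```

View pics/m5.png

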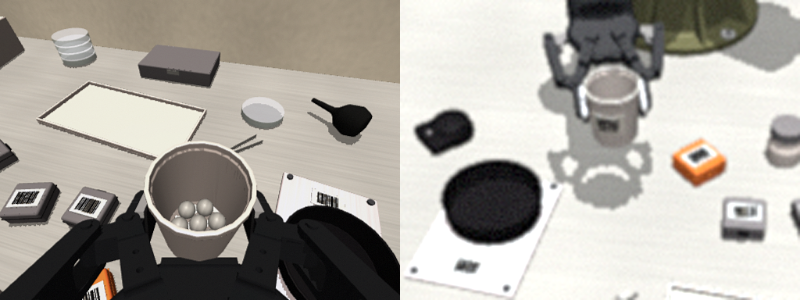

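```bash
python3 - <<'E'
from h import *
A0=side(15,30).T@[0,0,1.]
def P(ro):
    M=side(20,20,ro); a,t,lip=pour_geom(M,A0); hd=a[:2]/np.linalg.norm(a[:2])
    L=np.array([472,-188.5,72]); L[:2]-=18*hd; T=L-lip; T[2]=max(T[2],100); return T,M,t
T,M,t=P(70)
bot.move_to(T+[0,0,70],R2q(side(20,20,0)))
bot.move_to(T+[0,0,10],R2q(side(20,20,45)))
T0=bot.read_state()["ee_pos"]
for ro,dt in((70,1),(80,1),(88,1),(94,1.2),(99,1.2),(104,1.2),(109,1.2),(116,1.2),(130,1.5),(150,1.2)):
    T,M,t=P(ro); d=np.linalg.norm(T-T0); bot.servo_line(T,R2q(M),speed=max(d/dt,.5)); T0=T
    s=bot.read_state(); print(ro,round(t),s["clock"].__round__(1),s["ft_force"].round(2),s["grip_width"].round(1))
bot.dwell(.5)
c=cam("scene"); t=cam("top"); save("s9",c); save("t9",t)
a=cv2.resize(c["image"][130:226,140:268],(512,384),interpolation=cv2.INTER_CUBIC); b=cv2.resize(t["image"][180:256,270:371],(512,384),interpolation=cv2.INTER_CUBIC)
cv2.imwrite("pics/m6.png",cv2.resize(cv2.convertScaleAbs(np.hstack([a,b]),alpha=1.8),(800,300)))
print(boxes_top(t),boxes_top(c))
E
```

```text
Traceback (most recent call last):
AttributeError: 'float' object has no attribute 'round'
```

```bash
python3 - <<'E'
from h import *
A0=side(15,30).T@[0,0,1.]
def P(ro):
    M=side(20,20,ro); a,t,lip=pour_geom(M,A0); hd=a[:2]/np.linalg.norm(a[:2])
    L=np.array([472,-188.5,72]); L[:2]-=18*hd; T=L-lip; T[2]=max(T[2],100); return T,M,t
T0=bot.read_state()["ee_pos"]
for ro,dt in((80,1),(88,1),(94,1.2),(99,1.2),(104,1.2),(109,1.2),(116,1.2),(130,1.5),(150,1.2)):
    T,M,t=P(ro); d=np.linalg.norm(T-T0); bot.servo_line(T,R2q(M),speed=max(d/dt,.5)); T0=T
    s=bot.read_state(); print(ro,round(t),round(s["clock"],1),np.round(s["ft_force"],2),round(s["grip_width"],1))
bot.dwell(.5)
c=cam("scene"); t=cam("top"); save("s9",c); save("t9",t)
a=cv2.resize(c["image"][130:226,140:268],(512,384),interpolation=cv2.INTER_CUBIC); b=cv2.resize(t["image"][180:256,270:371],(512,384),interpolation=cv2.INTER_CUBIC)
cv2.imwrite("pics/m6.png",cv2.resize(cv2.convertScaleAbs(np.hstack([a,b]),alpha=1.8),(800,300)))
print(boxes_top(t),boxes_top(c))
E
```

```text
80 72 42.3 [-1.11  0.   -1.1 ] 57.8
88 78 43.5 [ 1.14 -0.23 -0.72] 57.8
94 83 44.5 [-1.05 -0.17 -0.71] 57.8
99 87 45.5 [ 0.44 -0.31  0.03] 57.8
104 91 46.8 [ 0.13 -0.02 -0.44] 57.9
109 95 48.0 [-0.17  0.45  0.51] 57.7
116 101 49.4 [-0.06 -0.18 -0.02] 57.6
130 111 51.0 [-0.4   0.69 -1.14] 57.4
150 122 52.4 [-0.6  -0.17 -1.04] 57.5
[(499, 319, 51, 52, 67), (459, 107, 48, 51, 90), (448, 195, 51, 50, 19)] [(449, 198, 53, 50, 16), (462, 112, 50, 55, 90), (501, 323, 50, 52, 67)]
```

View pics/m6.png

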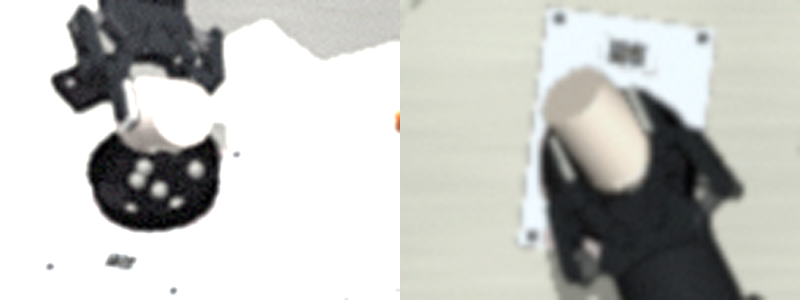

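```bash
python3 - <<'E'
from h import *
A0=side(15,30).T@[0,0,1.]
s=bot.read_state(); p=s["ee_pos"]
bot.servo_line(p+[0,0,50],speed=100)
bot.move_to(p+[-10,40,90],R2q(side(20,30,0))); bot.dwell(.2)
w=cam("wrist"); c=cam("scene"); save("w10",w)
P=c["P"]; im=c["image"].astype(int)
X=np.array([641.,69.]); q=R2q(side(8,30))
bot.move_to((*X,130),q); bot.servo_line((*X,60),speed=120); hit=bot.servo_line((*X,42),speed=25,until_force=5)
s=bot.read_state(); print(hit,s["ee_pos"].round(1),np.round(s["ft_force"],1))
bot.move_gripper(85); bot.dwell(.2); bot.servo_line((*X,140),speed=120)
bot.move_to((380,60,380),R2q(down(-np.pi/2))); bot.dwell(.2)
w2=cam("wrist"); save("w11",w2); c=cam("scene"); t=cam("top"); save("s11",c); save("t11",t); print(bot.read_state()["clock"])
print(boxes_top(t),boxes_top(c))
P=t["P"]; m=(np.hypot(P[...,0]-X[0],P[...,1]-X[1])<50)&(P[...,2]>66); print("cup",cv2.minEnclosingCircle(P[m][:,:2].astype(np.float32)),np.nanmax(P[m][:,2]))
a=cv2.resize(c["image"][150:246,140:268],(512,384),interpolation=cv2.INTER_CUBIC); b=cv2.resize(t["image"][130:256,240:408],(512,384),interpolation=cv2.INTER_CUBIC)
cv2.imwrite("pics/m7.png",cv2.resize(cv2.convertScaleAbs(np.vstack([np.hstack([w["image"],w2["image"]]),np.hstack([a,b])]),alpha=1.5),(800,600)))
E
```

```text
True [641.2  69.1  44.5] [-2.2  0.3  6. ]
62.825
[(499, 319, 50, 52, 67), (450, 196, 49, 50, 19)] [(449, 198, 54, 51, 17), (462, 112, 53, 50, 0), (500, 323, 50, 54, 67)]
cup ((640.0992431640625, 68.57697296142578), 31.431367874145508) 77.93097676552406
```

View pics/m7.png

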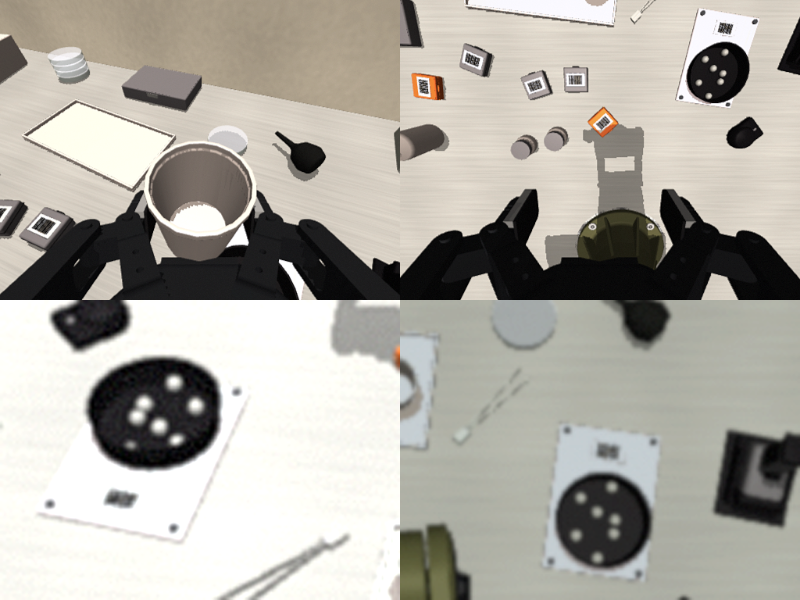

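```bash
cat > box.py <<'E'
from h import *
import sys
TC=np.array([653.4,168.7]); ty=np.array([.122,.9925]); tyaw=-7
def pick(exp,yt):
    best=None
    for n,off in(("top",(0,1.5)),("scene",(-2.5,-2.5))):
        for b in boxes_top(cam(n)):
            p=np.array(b[:2])+off
            if np.hypot(*(p-exp))<70: best=(n,p,b[4]); break
        if best: break
    n,p,ang=best
    y0=ang%90; y0=y0-90 if y0>45 else y0   # jaw direction nearest world x
    j0=bot.read_state()["joint_positions"]
    opt=[]
    for f in(0,180):
        j=bot.ik((*p,24),R2q(down(np.radians(y0+f))))
        if j is not None: opt.append((abs(np.array(j)-j0).max(),f))
    f=min(opt)[1]; q=R2q(down(np.radians(y0+f)))
    bot.move_gripper(80); bot.move_to((*p,110),q); bot.servo_line((*p,24),speed=120)
    bot.move_gripper(44,40); s=bot.read_state(); print(n,p,ang,y0,f,"grip",round(s["grip_width"],1),np.round(s["ft_force"],1))
    assert s["grip_width"]>46
    bot.servo_line((*p,120),speed=150)
    d=TC+yt*ty; q=R2q(down(np.radians(tyaw+f)))
    bot.move_to((*d,110),q); bot.servo_line((*d,40),speed=120); hit=bot.servo_line((*d,26.5),speed=25,until_force=5)
    s=bot.read_state(); print("placed",hit,s["ee_pos"].round(1),np.round(s["ft_force"],1),round(s["grip_width"],1))
    bot.move_gripper(78); bot.servo_line((*d,130),speed=150)
    print("clock",round(bot.read_state()["clock"],1))
E
python3 - <<'E'
from box import *
pick((459,109),-22)
bot.move_to((400,-150,330),R2q(down(-np.pi/2-.2)))
c=cam("scene"); print(boxes_top(cam("top"))); cv2.imwrite("pics/m8.png",cv2.resize(cv2.convertScaleAbs(c["image"][150:300,230:430],alpha=1.2),(800,600)))
E
```

```text
scene [458.5 109.5] 1 1 0 grip 49.5 [-1.2 -1.   5.7]
placed True [650.8 146.9  28.6] [-1.1 -0.7  4.8] 49.3
clock 69.8
[(498, 319, 51, 51, 67), (448, 195, 52, 50, 18)]
```

View pics/m8.png

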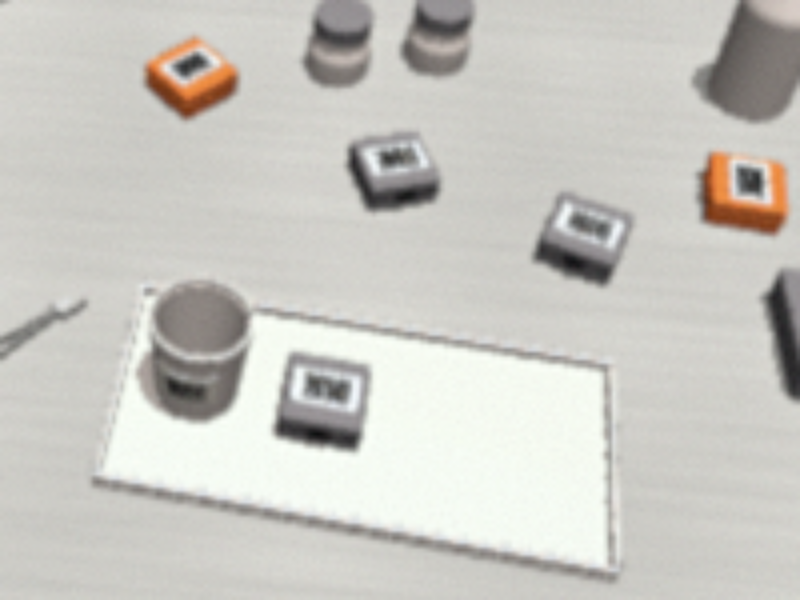

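```bash
python3 - <<'E'
from box import *
pick((448,196),42)
bot.move_to((400,-150,330),R2q(down(-np.pi/2-.2)))
pick((498,321),105)
bot.move_to((400,-150,330),R2q(down(-np.pi/2-.2))); bot.dwell(.3)
c=cam("scene"); t=cam("top"); save("s12",c); print(boxes_top(t)); cv2.imwrite("pics/m9.png",cv2.resize(cv2.convertScaleAbs(c["image"],alpha=1.2),(800,600),interpolation=cv2.INTER_CUBIC))
TC=np.array([653.4,168.7]); P=t["P"]; 
for yt in(-100,-22,42,105):
    d=TC+yt*np.array([.122,.9925]); m=(np.hypot(P[...,0]-d[0],P[...,1]-d[1])<45)&(abs((P[...,:2]-d)@np.array([.122,.9925]))<30)&(P[...,2]>19); r=cv2.minAreaRect(P[m][:,:2].astype(np.float32)); print(yt,np.round(r[0]),np.round(r[1]),round(r[2]),np.median(P[m][:,2]).round(1))
for k in(c,):
    P=k["P"];m=(np.hypot(P[...,0]-539,P[...,1]+389)<60)&(P[...,2]>150)&(P[...,2]<180); qq=P[m]; print(qq[:,2].mean(),cv2.minAreaRect(qq[:,:2].astype(np.float32)))
E
```

```text
top [448.  196.5] 18 18 0 grip 49.3 [-0.8 -0.7  6.8]
placed True [658.6 210.4  28.8] [-2.1  0.8  6.1] 49.2
clock 78.6
top [498.  320.5] 68 -22 0 grip 48.7 [-1.2  0.2  6. ]
placed True [666.3 272.9  28.9] [-1.9 -0.8  5.8] 48.8
clock 87.8
[]
-100 [640.  70.] [58. 61.] 89 58.5
-22 [651. 145.] [50. 51.] 84 27.5
42 [659. 209.] [50. 52.] 83 27.4
105 [667. 272.] [51. 52.] 83 27.5
160.483125476112 ((539.7518920898438, -386.2091369628906), (32.55973434448242, 35.71752166748047), 76.31617736816406)
```

View pics/m9.png

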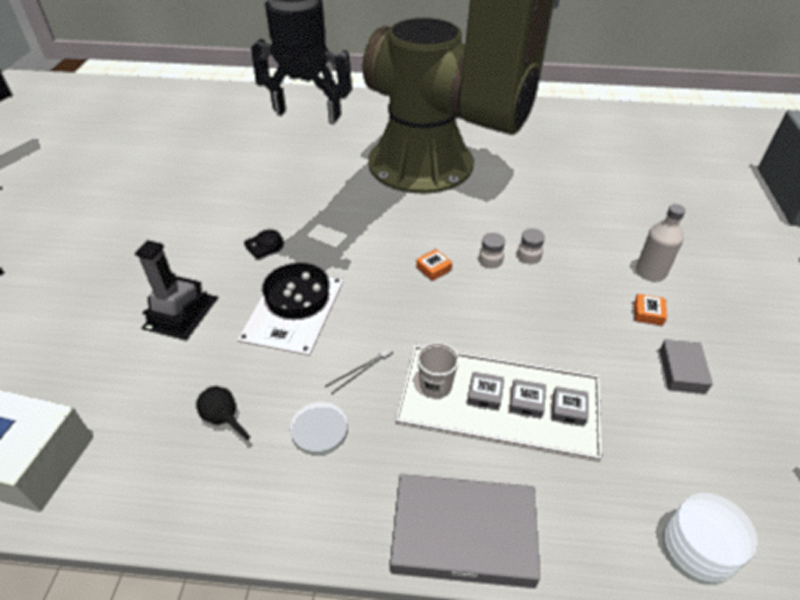

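```bash
python3 -c "
from rig import bot
print(bot.read_state()['clock']); print(bot.finish_job())"
```

```text
90.0917
the job is handed in; nothing more can be done
None
```

I did the whole job and handed it in at 90 s of robot time (limit 192 s). `finish_job` reports no verdict, so whether it passed is not confirmed.

- **Scanning:** I held the beam on the left, middle and right boxes, then the cup, then the carrier plate. Each hold was at least 1.7 s, from about 10 cm. The beam was tilted about 30° off square for the boxes and carrier plate, and about 25° for the cup. These aims come from my own calculation: label positions from the camera images, arm position within 0.1 mm where I checked it. There was no direct reading of the beam. The cup label's direction was read from one low-resolution picture.
- **Scanner:** it is back in its cradle and let go. The handle is within about 1 mm of where it started, in the same camera view.
- **Balls:** I poured them slowly from the cup into the black dish. The last pictures show seven balls in the dish and none in the cup, and the fingers stayed outside the cup throughout.
- **Tray:** the cup and all three boxes stand upright in it, lids up.
- **Other things:** the look-alikes and the bystanders appear untouched in the last picture; I did not measure them.

None of the checks failed. No box was knocked: positions stayed within about 2 mm of the first measurement until I moved them. The cameras differ from each other by 2–3 mm, which is about the calibration error. One script stopped partway through the pour on a printing error; I resumed from the same pose with no effect on the result.

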